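Tip out the red knob box

ROBOT

A 6-joint arm with a two-finger parallel gripper is mounted at the origin on the work surface. World frame = base frame: x ahead of the robot, y to its left, z up, the work surface at z = 0. Lengths are in m, angles in rad, forces in N, time in s.
With the tool pointing down it reaches from about 0.275 to 0.775 m from the base axis. Payload 14.6 kg.
Tool frame: the origin (TCP) lies at the very end of the fingers, on their centre line; the grasp point (between the pads) lies 19 mm behind it; z points along the fingers, y is the direction in which the jaws open and shut (so a half turn about z gives the same grasp; the last joint's range is limited). The gripper opens to 85 mm and grips with 20 to 120 N. Pads are 22 mm wide; open, the fingers measure 114 mm over their backs; the gripper's body (76 mm by 85 mm) begins 54 mm behind the grasp point. The pads swing forward as they close: fully open they stand 13 mm farther back than shut.
Start: joints at [-1.383, 0.263, -0.048, 1.259, 0, 1.415], TCP at [0.176, -0.494, 0.231] pointing down, gripper open.
Joint ranges: [-2.65, 2.65], [-0.89, 1.7], [-1.18, 1.37], [-2.13, 2.11], [-1.35, 1.29], [-3.14, 3.14]. Speed limits (rad/s): [1.89, 1.89, 2.57, 2.79, 3.14, 3.14].

INTERFACE

Orientations are given as a rotation vector (axis times angle).
In Python, from cell import ctrl gives the robot as it stands.
- The arm moves only by the shell command python3 -m crank 'ROWS' [FORCE]. ROWS is a JSON object of lists of equal length, an entry for each row: "dp": the shift along the tool's x, y, z in m, a list of three; "delta_rot": the turn, a rotation vector about the tool's x, y, z in degrees, a list of three; "claw": the gripper command: -1 is shut, 1 is fully open, values between are in proportion. In form: {"dp": [[tx, ty, tz], ...], "delta_rot": [[wx, wy, wz], ...], "claw": [claw, ...]}. A call has exactly 10 rows; each row is the pose to reach, as a shift and turn from the pose measured when the call began, along the tool's axes at that moment; what a row does not reach only later rows make up. A row lasts 1/8 s, in which the tool goes at most 62.5 mm and 10.7 degrees, less where a joint would pass 70% of its speed; a pose out of reach is approached as far as the arm can. A call with a gripper value outside its range is refused whole. The fingers move at their own pace and stop on an object; FORCE is the grip in N (left out, the last holds). Time passes only in rows, so rows that repeat a pose let the fingers close, or fill a call up. It gives the time, the measured TCP pose, the force and the opening at its end, in the units of the state.
- ctrl.read_state(): the state, without advancing time (a new reading comes with each control period).
- ctrl.get_image(name): name is "side" or "top"; returns a dict with "img" (420x560x3 uint8, blue, green, red), "depth" (420x560 float32, m along the optical axis (not along the pixel's ray), 0 where there is no reading), "intrinsics" (3x3 intrinsics, pixels), "rvec" (rotation vector, rad) and "tvec" (3), from world to camera coordinates, as OpenCV has them. Camera axes: x right, y down, z forward; pixel columns grow to the right and rows downward; lengths in m; the calibration is good to about 2 mm. A picture is of the moment at which its call begins.
- ctrl.job_done(): hands the job in, once; it reports no verdict.
Trained networks look in a picture, given as the dict that the camera call returned (one of the last four; its "shot" number tells which), for a name from the list of things; names that differ only in an ending like _2 or _b are one class to them, and where a whole thing is asked for, a point or a joint stands for the part that bears it (a point fixed in the world has none). Each returns a list of dicts, best first, with "score" (0 to 1); they miss things now and then, are a little off and sometimes report something else, mostly with a low value. They report only what shows in the picture. A call takes as long as a camera call.
- ctrl.masks_of(picture, thing): "pixels" (420x560 bool, what is visible of it) and "point" ([row, column] in pixels, amid what is visible of it).
The state is a dict: "t": time; "joint_pos": joint angles; "qvel": joint speeds; "effort": joint torques, N m; "tcp_pos": TCP position; "ee_rot": TCP orientation; "force": force on the tool from outside, world axes, zero at the start; "torque": the same for the moment, N m; "opening": finger opening in m.
Only numpy, scipy, OpenCV 4.12 (cv2) and the standard library are available. Lean on these libraries where they do the work, as an engineer would, in place of code of your own. Each camera call takes 0.05 s, during which the arm holds its last target.

TASK

Of the two tipping boxes on the bench, take the red one: swing its hinged lid over and right back until it rests on its stop, and only then tip the box, by the bar at its back, over towards its tray to its stop, so that both wooden ball knobs inside roll out into the red box's tray. Leave the red box tipped with its lid back, and leave the blue box shut and level.

Things in the scene. Friction and masses are not known exactly. Their poses are not given: they have to be found in the camera images.
- red_stand: fixed plywood stand of the red tipping box, 235 x 136 x 6 mm. Origin on the bench below the tipping axis (axis at x 0, z 50 mm, along y); z up, x from the tray to the box's back, y to the lid's hinge. The level red box spans x -27 to 78, y -50 to 50, z 44 to 94 mm. Two uprights, |x| under 12, |y| 56 to 62, z up to 62 mm. The box's tipping bar is behind it.
- red_bar (a point): middle of the black round tipping bar behind the red box, on the box: 10 mm thick, 66 mm long, parallel to the tipping axis, 34 mm behind the outside of the back wall and 10 mm above the rim. Box level: at red_stand x 112, y 0, z 104 mm, nothing under it down to the bench. Pinched from above and swung up and over towards -x about the tipping axis, it tips the box; it turns in the grip. About 2 N.
- red_tray (a point): middle of the floor of the red box's open wooden tray, fixed on the stand: inside 131 mm (x of red_stand) by 124 mm (y), cork floor 8 mm above the bench, walls up to 50 mm above it, the low wall next to the box up to 18 mm
- red_box (a joint): tipping angle of the red box (300 g): 0 level on its rear rests, grows as its back rises and it tips towards the tray, stop at 1.25 rad. With the lid back it falls on by itself to the stop from about 1.0 rad, and stays there; released below 0.7 rad it falls back level. Its front wall slopes, so it pours into the tray.
- red_lid (a joint): angle of the red lid to its box: 0 shut, 1.57 square to it, 2.1 fully back on its stop. Hinge axis parallel to red_stand x at y 50, z 94.5 mm; the -y edge rises and swings over to +y. No latch, light hinge: below 1.3 rad it falls shut, beyond 1.6 rad it falls back to its stop and stays there, also while the box is tipped. Lid 107 x 102 x 5 mm, 90 g.
- red_handle (a point): middle of the black round bar handle on the red lid: bar 10 mm thick, 66 mm long, parallel to the hinge, 82 mm from the hinge axis along the lid and 33 mm off its underside (23 mm free under the bar). Lid shut: at red_stand x 25.5, y -32, z 127.5 mm. Can be pinched across from above; it turns in the grip as the lid swings.
- knob_a_center (a point): centre of a wooden ball knob, 28 mm across, 14 g, loose inside the shut red box at the start (unseen under the lid)
- knob_b_center (a point): centre of the second such ball knob, also inside the red box
- blue_lid (a joint): lid of the blue box, a tipping box of the same build as the red one on its own stand with its own tray; 0 shut
- blue_box (a joint): tipping angle of the blue box; 0 level

How it is judged:
On the way, in this order (a step that is already met when the one before it is completed fails the run):
1. the red lid is fully back while the red box is still level (value of joint red_lid above 1.9 rad and value of joint red_box below 0.2 rad), for 0.2 s.
2. the red box is tipped to its stop with its lid still back (value of joint red_lid above 1.9 rad and value of joint red_box above 1.1 rad), for 0.2 s.
At the end, for the whole second after the job is handed in: The red box is tipped to its stop (beyond 1.1 rad) with its lid fully back (beyond 1.9 rad), both ball knobs lie in the red box's tray, and the blue box is shut (lid under 0.2 rad) and level (under 0.15 rad) (all of step 2 and x of knob_a_center in the frame of red_stand between -0.15 and -0.012 m and y of knob_a_center in the frame of red_stand between -0.063 and 0.063 m and z of knob_a_center in the frame of red_stand between 0 and 0.035 m and x of knob_b_center in the frame of red_stand between -0.15 and -0.012 m and y of knob_b_center in the frame of red_stand between -0.063 and 0.063 m and z of knob_b_center in the frame of red_stand between 0 and 0.035 m and value of joint blue_lid below 0.2 rad and value of joint blue_box below 0.15 rad); the robot touches nothing.
It fails at once if the red box is tipped more than 0.4 rad while its lid is not fully back (under 1.7 rad) (value of joint red_box above 0.4 rad and value of joint red_lid below 1.7 rad).
It fails at once if the blue box's lid is opened (over 0.3 rad) or the blue box is tipped (over 0.25 rad) (value of joint blue_lid above 0.3 rad or value of joint blue_box above 0.25 rad).
It also fails if it takes over 51 s, if anything falls off the work surface, if the arm or the gripper's body presses on something with over 40 N, if the wrist force passes 120 N, or if a joint passes its speed limit or range.

## Working session

There is one attempt and no reset: what is moved stays moved. The work goes in short steps, Python scripts to look and compute and a shell command to move; the robot and the scene stay as the last step left them, time stands still between calls to the robot, and variables do not carry over. Pictures are saved under pics/ and viewed, and the job is handed in when it is done.

```bash
ls; mkdir -p pics; cat > h.py <<'E'
import numpy as np, cv2
from cell import ctrl
from scipy.spatial.transform import Rotation as R
def cam(n):
    p=ctrl.get_image(n); return p
def world(p,r,c,d=None):
    K=np.array(p["intrinsics"]);Rm=cv2.Rodrigues(np.array(p["rvec"],float))[0];t=np.array(p["tvec"]).reshape(3)
    r=np.asarray(r);c=np.asarray(c)
    if d is None:d=p["depth"][r,c]
    pc=np.stack([(c-K[0,2])/K[0,0]*d,(r-K[1,2])/K[1,1]*d,d],-1)
    return (pc-t)@Rm
def pix(p,X):
    q,_=cv2.projectPoints(np.array(X,float).reshape(-1,1,3),np.array(p["rvec"],float),np.array(p["tvec"],float),np.array(p["intrinsics"],float),None)
    return q.reshape(-1,2)
E
python3 - <<'E'
from h import *
print(ctrl.read_state())
for n in("side","top"):
    p=cam(n); cv2.imwrite(f"pics/{n}0.png",p["img"])
    for th in("red_stand","red_bar","red_handle","red_lid","red_box","blue_box","blue_lid"):
        try:
            for m in ctrl.masks_of(p,th)[:2]:
                px=m["pixels"]; r,c=np.nonzero(px); ok=p["depth"][r,c]>0
                W=world(p,r[ok],c[ok]); print(n,th,round(m["score"],2),m["point"],px.sum(),np.median(W,0).round(3),W.min(0).round(3),W.max(0).round(3))
        except Exception as e: print(n,th,e)
E
```

```text
pics
{'t': 0.0, 'joint_pos': array([-1.38328432e+00,  2.63558794e-01, -4.89342757e-02,  1.25941274e+00,
       -4.37879954e-05,  1.41547839e+00]), 'qvel': array([ 0.00052582,  0.00225464, -0.00081517, -0.00014359, -0.00093031,
        0.00085554]), 'effort': array([-6.46135159e-04, -6.37611365e+01,  3.84561968e+01,  1.38249635e-02,
       -1.69326408e-04,  2.53869246e-05]), 'tcp_pos': array([ 0.17640243, -0.49418094,  0.23080749]), 'ee_rot': array([-3.09445831e+00, -5.35693608e-01,  9.67911128e-05]), 'force': array([-0.46589717,  0.90329334,  0.51707228]), 'torque': array([ 0.00363842, -0.01221287,  0.0082178 ]), 'opening': 0.08548471534886146}
side red_stand 0.91 [311.8, 257.5] 19132 [0.464 0.188 0.036] [ 0.327  0.008 -0.002] [0.701 0.253 0.133]
side red_bar 0.97 [275.3, 214.3] 6968 [0.513 0.201 0.098] [ 0.455 -0.022 -0.003] [0.701 0.238 0.133]
side red_handle 0.83 [269.5, 222.3] 4300 [0.512 0.181 0.099] [ 0.456  0.    -0.003] [0.663 0.238 0.133]
side red_lid 0.82 [266.0, 223.0] 4487 [0.512 0.18  0.099] [ 0.456 -0.022 -0.003] [0.67  0.238 0.133]
side red_box 0.74 [275.2, 216.6] 7091
[... 295 characters left out ...]
.82 [237.3, 199.3] 10899 [0.459 0.167 0.029] [ 0.325  0.085 -0.003] [0.631 0.264 0.136]
top red_bar 0.85 [199.2, 195.7] 4174 [0.518 0.175 0.1  ] [ 0.456  0.12  -0.001] [0.631 0.252 0.136]
top red_handle 0.91 [198.2, 194.7] 3526 [0.513 0.177 0.1  ] [0.456 0.12  0.094] [0.573 0.236 0.136]
top red_lid 0.92 [196.8, 191.6] 3586 [0.513 0.177 0.1  ] [ 0.456  0.12  -0.001] [0.575 0.256 0.136]
top red_box 0.93 [196.5, 193.5] 4173 [0.518 0.175 0.1  ] [ 0.456  0.12  -0.001] [0.631 0.246 0.136]
top blue_box 0.73 [236.1, 390.7] 4396 [ 0.51  -0.166  0.1  ] [ 0.449 -0.223 -0.003] [ 0.621 -0.112  0.136]
top blue_lid 0.8 [239.9, 394.5] 3847 [ 0.504 -0.169  0.1  ] [ 0.449 -0.224  0.001] [ 0.585 -0.112  0.136]
```

View pics/top0.png

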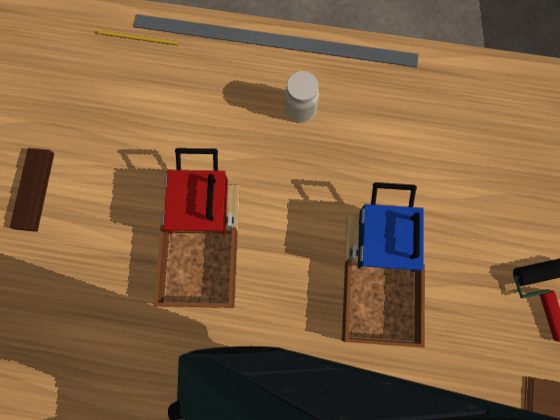

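View pics/side0.png

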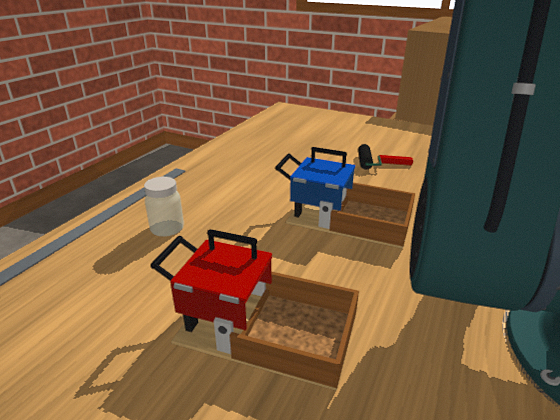

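```bash
python3 - <<'E'
from h import *
for n in("top","side"):
    p=cam(n); im=p["img"].astype(int); d=p["depth"]
    rr,cc=np.mgrid[0:420,0:560]; W=world(p,rr,cc)
    roi=(W[...,0]>.3)&(W[...,0]<.7)&(W[...,1]>.05)&(W[...,1]<.3)&(d>0)
    red=roi&(im[...,2]>90)&(im[...,1]<40)&(im[...,0]<40)
    lid=red&(W[...,2]>.09)
    P=W[lid]; print(n,"lid",lid.sum(),np.median(P,0).round(4),P.min(0).round(3),P.max(0).round(3)); print(cv2.minAreaRect(P[:,:2].astype(np.float32)*1000))
    blk=roi&(im.max(2)<60)&(W[...,2]>.08)
    for nm,s in(("handle",blk&(W[...,2]>.12)),("bar/dark",blk&(W[...,0]>.57))):
        P=W[s]; 
        if len(P): print(n,nm,len(P),P.mean(0).round(4),P.min(0).round(3),P.max(0).round(3)); print(cv2.minAreaRect(P[:,:2].astype(np.float32)*1000))
    tr=ctrl.masks_of(p,"red_stand")[0]["pixels"]; s=tr&(W[...,2]>.045)&(W[...,2]<.064)&(d>0)&(im[...,2]<200)
    P=W[s]; print("tray rim",len(P),P.min(0).round(3),P.max(0).round(3)); 
    r,c=np.nonzero(blk&(W[...,2]>.12))
    np.save(f"blk_{n}.npy",W[blk])
E
```

```text
top lid 2788 [0.5095 0.1774 0.0999] [0.455 0.119 0.09 ] [0.573 0.233 0.104]
((514.4898681640625, 175.88528442382812), (106.26183319091797, 101.72335815429688), 8.02588176727295)
top handle 244 [0.5176 0.145  0.1319] [0.482 0.136 0.121] [0.556 0.154 0.137]
((518.9397583007812, 145.57325744628906), (74.14509582519531, 9.785425186157227), 7.324182033538818)
top bar/dark 306 [0.594  0.1869 0.1046] [0.57  0.147 0.088] [0.608 0.226 0.114]
((584.6531372070312, 186.71231079101562), (36.18373107910156, 73.96056365966797), 9.152392387390137)
tray rim 1032 [0.328 0.085 0.045] [0.574 0.239 0.064]
side lid 3741 [0.5096 0.1855 0.0987] [0.455 0.121 0.09 ] [0.572 0.235 0.115]
((514.384765625, 178.44651794433594), (107.19314575195312, 103.47354888916016), 8.183572769165039)
side handle 333 [0.5159 0.1489 0.1293] [0.482 0.14  0.12 ] [0.553 0.156 0.133]
((517.3662109375, 147.76864624023438), (72.06059265136719, 9.48253345489502), 7.185606479644775)
side bar/dark 424 [0.5924 0.1935 0.1027] [0.57  0.153 0.089] [0.607 0.228 0.109]
((588.319580078125, 189.96853637695312), (28.998079299926758, 73.63301086425781), 6.910250663757324)
tray rim 2420 [0.327 0.088 0.045] [0.56  0.241 0.064]
```

```bash
python3 - <<'E'
import cv2
im=cv2.imread("pics/top0.png")[140:315,130:260]; cv2.imwrite("pics/z.png",cv2.resize(im,None,fx=4,fy=3.4,interpolation=0)[:600])
E
```

```text
(no output)
```

View pics/z.png

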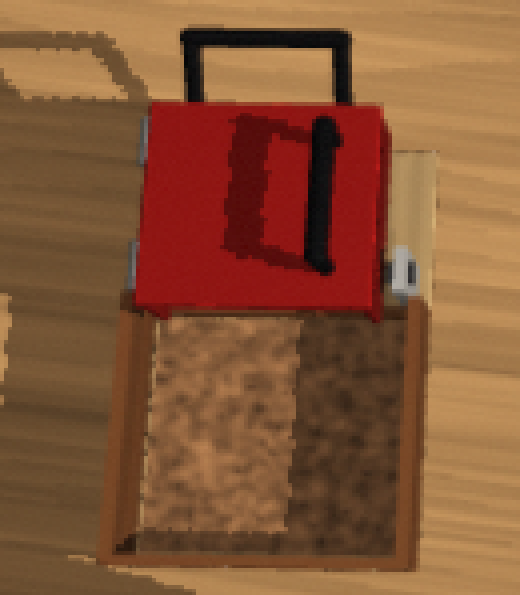

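```bash
cat >> h.py <<'E'
YAW=np.radians(7.9); O=np.array([.4891,.1738,0]); RS=R.from_euler('z',YAW)
def S2W(p): return O+RS.apply(p)
def target(tilt=0,pitch=0):
    # tool x = -stand x, tool z down; tilt about stand -x (follows lid), deg
    base=RS.as_matrix()@np.array([[-1,0,0],[0,1,0],[0,0,-1.]])
    ax=RS.apply([1,0,0]); ay=RS.apply([0,1,0])
    return R.from_rotvec(-ax*np.radians(tilt))*R.from_rotvec(ay*np.radians(pitch))*R.from_matrix(base)
def delta(pw,Rt,s=None):
    s=s or ctrl.read_state(); R0=R.from_rotvec(s["ee_rot"])
    return (R0.inv().apply(np.array(pw)-s["tcp_pos"])*1000).round(1),np.degrees((R0.inv()*Rt).as_rotvec()).round(1)
E
python3 -m crank '{"dp":[[0.037,-0.034,0],[0.074,-0.068,0],[0.111,-0.102,0],[0.148,-0.136,0],[0.185,-0.17,0],[0.222,-0.204,0],[0.259,-0.238,0],[0.296,-0.272,0],[0.333,-0.306,0],[0.37,-0.34,0]],"delta_rot":[[0,0,-10],[0,0,-20],[0,0,-30],[0,0,-40],[0,0,-50],[0,0,-60],[0,0,-70],[0,0,-80],[0,0,-90],[0,0,-100]],"claw":[1,1,1,1,1,1,1,1,1,1]}' 40
python3 - <<'E'
from h import *
s=ctrl.read_state(); print(s["t"],s["joint_pos"].round(2),s["force"].round(1))
print(S2W([25.5e-3,-.032,.1275]),S2W([.112,0,.104]))
print(delta(S2W([.0255,-.032,.20]),target()))
E
```

```text
t: 2.25
tcp_pos: [0.4113, -0.0483, 0.2315]
ee_rot: [1.571, 2.72, 0.0]
force: [0.5, -0.2, -0.1]
opening: 0.0855
2.25 [-0.31  0.07 -0.29  1.21 -0.    0.73] [ 0.5 -0.2 -0.1]
[0.51875622 0.14560853 0.1275    ] [0.60003706 0.18919379 0.104     ]
(array([114.3, 190. ,  31.5]), array([  0. ,   0. , -67.9]))
```

```bash
python3 -m crank '{"dp":[[0.02,0.03,0.005],[0.04,0.06,0.01],[0.06,0.09,0.015],[0.08,0.12,0.02],[0.1,0.15,0.025],[0.114,0.18,0.03],[0.114,0.19,0.031],[0.114,0.19,0.031],[0.114,0.19,0.031],[0.114,0.19,0.031]],"delta_rot":[[0,0,-10],[0,0,-20],[0,0,-30],[0,0,-40],[0,0,-50],[0,0,-60],[0,0,-68],[0,0,-68],[0,0,-68],[0,0,-68]],"claw":[1,1,1,1,1,1,1,1,1,1]}'
python3 - <<'E'
from h import *
s=ctrl.read_state(); print(s["t"],s["joint_pos"].round(2),s["force"].round(1))
print(delta(S2W([.0255,-.032,.1125]),target()))
p=cam("side");cv2.imwrite("pics/s1.png",p["img"])
p=cam("top");cv2.imwrite("pics/t1.png",p["img"])
E
```

```text
t: 3.5
tcp_pos: [0.5186, 0.145, 0.2008]
ee_rot: [-0.215, 3.133, -0.001]
force: [0.3, 0.3, 0.6]
opening: 0.0854
3.5 [ 0.12  0.3  -0.08  1.19 -0.   -0.02] [0.3 0.3 0.6]
(array([-0.1,  0.6, 88.3]), array([-0. ,  0. , -0.1]))
```

View pics/s1.png

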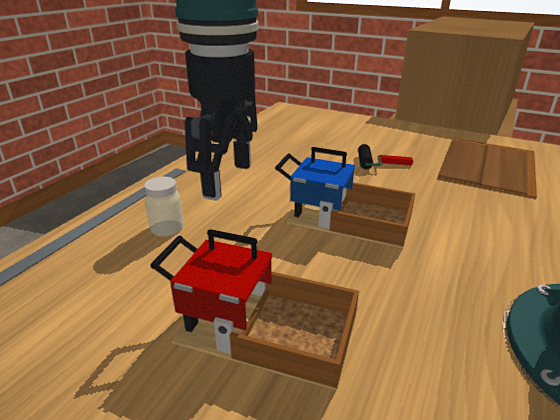

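```bash
python3 - <<'E'
from h import *
s=ctrl.read_state()
for n in("side","top"):
    p=cam(n); print(n,pix(p,[s["tcp_pos"],S2W([.0255,-.032,.1275]),S2W([.112,0,.104]),S2W([0,0,.0])]).round(0).tolist())
    if n=="side":
        print([ (q,world(p,*q).round(3)) for q in((190,210),(160,243),(130,205))])
E
```

```text
side [[229.0, 190.0], [232.0, 236.0], [167.0, 251.0], [243.0, 322.0]]
[((190, 210), array([0.506, 0.201, 0.231])), ((160, 243), array([0.522, 0.102, 0.226])), ((130, 205), array([0.498, 0.211, 0.308]))]
top [[203.0, 184.0], [210.0, 196.0], [196.0, 151.0], [202.0, 225.0]]
```

View pics/t1.png

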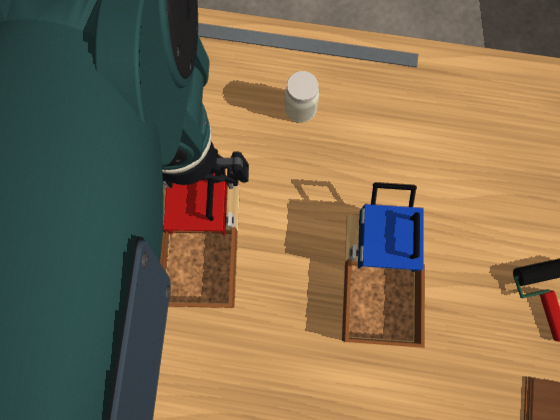

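```bash
python3 -m crank '{"dp":[[0,0,0.03],[0,0,0.06],[0,0,0.08],[0,0,0.088],[0,0,0.088],[0,0,0.088],[0,0,0.088],[0,0,0.088],[0,0,0.088],[0,0,0.088]],"delta_rot":[[0,0,0],[0,0,0],[0,0,0],[0,0,0],[0,0,0],[0,0,0],[0,0,0],[0,0,0],[0,0,0],[0,0,0]],"claw":[1,1,1,1,-0.3,-1,-1,-1,-1,-1]}' 30
python3 - <<'E'
from h import *
s=ctrl.read_state(); print(s["t"],s["joint_pos"].round(2),s["force"].round(1))
p=cam("side");cv2.imwrite("pics/s2.png",p["img"])
E
```

```text
t: 4.95
tcp_pos: [0.5191, 0.1453, 0.113]
ee_rot: [-0.217, 3.133, -0.0]
force: [-0.7, 0.7, 5.2]
opening: 0.0085
4.95 [ 0.12  0.35 -0.25  0.97 -0.   -0.02] [-0.7  0.7  5.2]
```

View pics/s2.png

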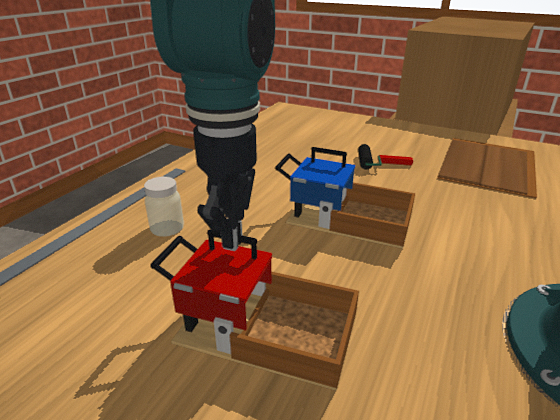

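```bash
cat >> h.py <<'E'
def lidpose(th,k=.5,g=.0145):
    t=np.radians(th); x=.0255
    B=np.array([x,.050-.082*np.cos(t)+.033*np.sin(t),.0945+.082*np.sin(t)+.033*np.cos(t)])
    Rt=target(th*k); return S2W(B)+Rt.apply([0,0,g]),Rt
E
python3 - <<'E'
from h import *
for th in (0,6,12,18,24,30,36,42,48,54,60): print(th,*delta(*lidpose(th)))
E
```

```text
0 [ 0.3  0.4 -0. ] [-0.   0.1  0. ]
6 [ 0.3  3.5 -8.5] [3.  0.1 0. ]
12 [  0.2   7.5 -16.5] [6.  0.1 0. ]
18 [  0.2  12.3 -24. ] [9.  0.1 0. ]
24 [  0.2  17.9 -30.9] [12.   0.1  0. ]
30 [  0.2  24.1 -37.1] [15.   0.1  0. ]
36 [  0.2  31.  -42.7] [18.   0.1  0. ]
42 [  0.2  38.3 -47.4] [21.   0.1  0. ]
48 [  0.2  46.1 -51.3] [24.   0.1  0. ]
54 [  0.2  54.3 -54.4] [27.   0.1  0. ]
60 [  0.2  62.7 -56.5] [30.   0.1  0. ]
```

```bash
python3 -m crank '{"dp":[[0,0.0035,-0.0085],[0,0.0075,-0.0165],[0,0.0125,-0.024],[0,0.018,-0.031],[0,0.024,-0.037],[0,0.031,-0.0425],[0,0.0385,-0.0475],[0,0.046,-0.0515],[0,0.0545,-0.0545],[0,0.0625,-0.0565]],"delta_rot":[[3,0,0],[6,0,0],[9,0,0],[12,0,0],[15,0,0],[18,0,0],[21,0,0],[24,0,0],[27,0,0],[30,0,0]],"claw":[-1,-1,-1,-1,-1,-1,-1,-1,-1,-1]}' 40
python3 - <<'E'
from h import *
s=ctrl.read_state(); print(s["t"],s["joint_pos"].round(2),s["force"].round(1))
for th in (60,66,72,78,84,90,96,102,108,114,118): print(th,*delta(*lidpose(th)))
p=cam("side");cv2.imwrite("pics/s3.png",p["img"])
E
```

```text
t: 6.25
tcp_pos: [0.5107, 0.2063, 0.1709]
ee_rot: [-0.206, 2.988, -0.808]
force: [-2.7, -6.4, 13.2]
opening: 0.0084
6.25 [ 0.48  0.48  0.02  1.3  -0.5   0.39] [-2.7 -6.4 13.2]
60 [0.3 1.6 0.7] [-0.3  0.2 -0.1]
66 [ 0.3  8.4 -4.7] [ 2.7  0.2 -0.1]
72 [ 0.3 15.7 -9.3] [ 5.7  0.2 -0.1]
78 [  0.3  23.5 -13. ] [ 8.7  0.2 -0.1]
84 [  0.3  31.6 -15.9] [11.7  0.2 -0.1]
90 [  0.3  39.9 -17.9] [14.7  0.2 -0.1]
96 [  0.3  48.4 -19. ] [17.7  0.2 -0.1]
102 [  0.3  56.9 -19.1] [20.7  0.1 -0.1]
108 [  0.3  65.4 -18.4] [23.7  0.1 -0.1]
114 [  0.4  73.7 -16.7] [26.7  0.1 -0.1]
118 [  0.4  79.2 -15. ] [28.7  0.1 -0.1]
```

View pics/s3.png

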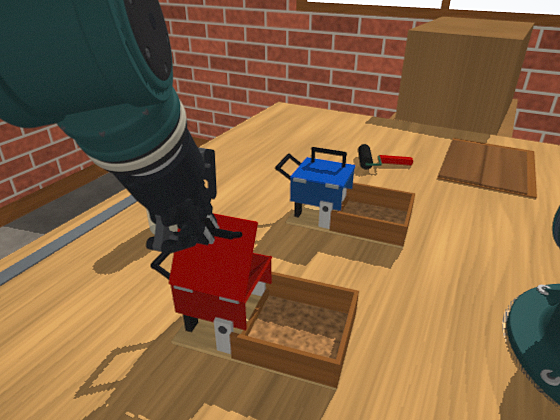

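```bash
python3 -m crank '{"dp":[[0,0.008,-0.0065],[0,0.015,-0.011],[0,0.023,-0.015],[0,0.0315,-0.018],[0,0.04,-0.02],[0,0.0485,-0.021],[0,0.057,-0.021],[0,0.0655,-0.0205],[0,0.0735,-0.0185],[0,0.0765,-0.018]],"delta_rot":[[3,0,0],[6,0,0],[9,0,0],[12,0,0],[15,0,0],[18,0,0],[21,0,0],[24,0,0],[27,0,0],[28,0,0]],"claw":[-1,-1,-1,-1,-1,-1,-1,-1,-1,-1]}'
python3 - <<'E'
from h import *
s=ctrl.read_state(); print(s["t"],s["joint_pos"].round(2),s["force"].round(1))
for th in (112,116,120): print(th,*delta(*lidpose(th)))
p=cam("side");cv2.imwrite("pics/s4.png",p["img"])
E
```

```text
t: 7.55
tcp_pos: [0.5001, 0.2822, 0.1468]
ee_rot: [-0.187, 2.673, -1.5]
force: [-0.7, -0.7, 1.6]
opening: 0.0084
7.55 [ 0.73  0.86  0.35  1.79 -0.79  0.91] [-0.7 -0.7  1.6]
112 [ 0.3 -6.1  3.9] [-2.6  0.2  0. ]
116 [ 0.3 -0.6  2.6] [-0.6  0.2 -0. ]
120 [0.3 5.  1.6] [ 1.4  0.2 -0. ]
```

View pics/s4.png

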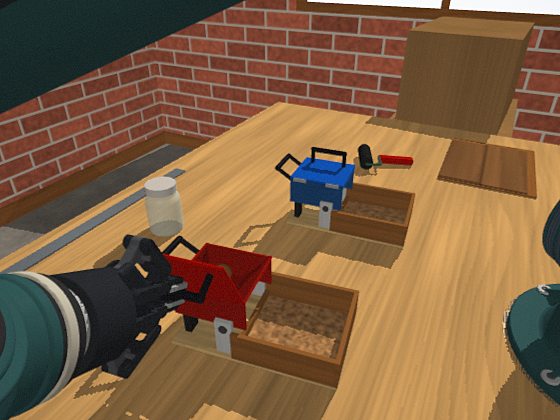

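```bash
python3 -m crank '{"dp":[[0,0,0],[0,0,0],[0,0,-0.005],[0,0,-0.02],[0,0,-0.035],[0,0,-0.05],[0,0,-0.065],[0,0,-0.08],[0,0,-0.095],[0,0,-0.11]],"delta_rot":[[0,0,0],[0,0,0],[0,0,0],[0,0,0],[0,0,0],[0,0,0],[0,0,0],[0,0,0],[0,0,0],[0,0,0]],"claw":[-0.55,-0.55,-0.55,-0.55,-0.55,-0.55,-0.55,-0.4,0,0.3]}'
python3 - <<'E'
from h import *
s=ctrl.read_state(); print(s["t"],s["joint_pos"].round(2),s["force"].round(1))
p=cam("side");cv2.imwrite("pics/s5.png",p["img"])
E
```

```text
t: 8.85
tcp_pos: [0.4839, 0.3684, 0.1983]
ee_rot: [-0.194, 2.672, -1.486]
force: [0.2, 0.3, -0.2]
opening: 0.0555
8.85 [ 0.83  0.97  0.71  2.11 -0.72  1.  ] [ 0.2  0.3 -0.2]
```

View pics/s5.png

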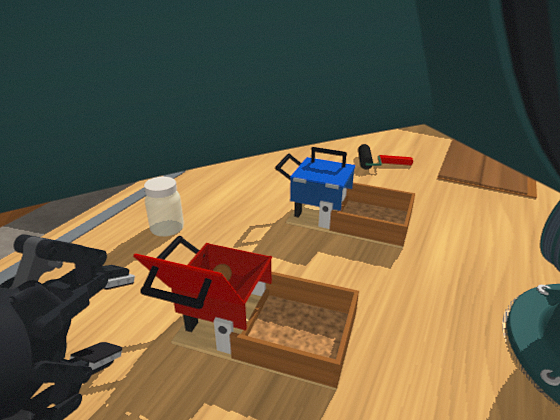

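```bash
python3 - <<'E'
from h import *
print(delta([.52,.36,.30],target()))
p=cam("side"); print(world(p,205,163))
E
```

```text
(array([-35.9, -92.9, -41.2]), array([-58.2,   0.6,   0.4]))
[0.73423939 0.04734404 0.06931606]
```

```bash
python3 -m crank '{"dp":[[-0.004,-0.011,-0.005],[-0.008,-0.022,-0.01],[-0.012,-0.033,-0.015],[-0.017,-0.045,-0.02],[-0.022,-0.057,-0.026],[-0.027,-0.069,-0.031],[-0.032,-0.081,-0.036],[-0.036,-0.093,-0.041],[-0.036,-0.093,-0.041],[-0.036,-0.093,-0.041]],"delta_rot":[[-6,0,0],[-13,0,0],[-20,0,0],[-28,0,0],[-36,0,0],[-44,0,0],[-52,0,0],[-58,0,0],[-58,0,0],[-58,0,0]],"claw":[0.5,0.5,0.5,0.5,0.5,0.5,0.5,0.5,0.5,0.5]}'
python3 - <<'E'
from h import *
s=ctrl.read_state(); print(s["t"],s["joint_pos"].round(2),s["force"].round(1))
Rp=target()*R.from_euler('z',90,degrees=True);Rm=target()*R.from_euler('z',-90,degrees=True)
B=S2W([.112,0,.22]);print(delta(B,Rp),delta(B,Rm))
for n in("side","top"):
    p=cam(n);cv2.imwrite(f"pics/{n}6.png",p["img"])
E
```

```text
t: 10.2
tcp_pos: [0.5197, 0.3589, 0.2994]
ee_rot: [-0.233, 3.129, -0.01]
force: [0.2, 0.7, -0.2]
opening: 0.0644
10.2 [ 0.48  0.45  0.43  1.55 -0.01  0.33] [ 0.2  0.7 -0.2]
(array([ -54. , -179.2,   80.8]), array([-0.1,  0.5, 90.6])) (array([ -54. , -179.2,   80.8]), array([ -0.5,  -0.1, -89.4]))
```

View pics/side6.png

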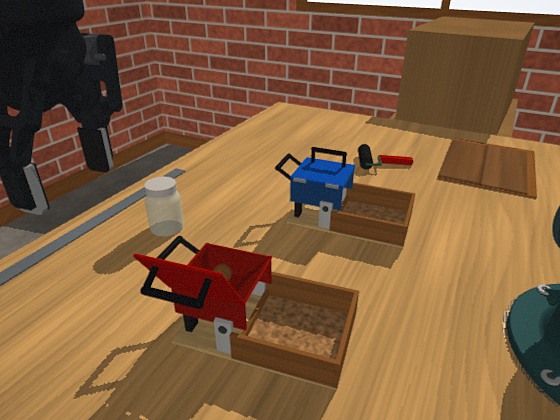

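```bash
python3 -m crank '{"dp":[[-0.006,-0.02,0],[-0.012,-0.04,0],[-0.018,-0.06,0.005],[-0.024,-0.08,0.01],[-0.03,-0.1,0.02],[-0.036,-0.12,0.035],[-0.042,-0.14,0.05],[-0.048,-0.16,0.065],[-0.054,-0.179,0.08],[-0.054,-0.179,0.08]],"delta_rot":[[0,0,-10],[0,0,-20],[0,0,-30],[0,0,-40],[0,0,-50],[0,0,-60],[0,0,-70],[0,0,-80],[0,0,-89.5],[0,0,-89.5]],"claw":[0.6,0.6,0.6,0.6,0.6,0.6,0.6,0.6,0.6,0.6]}'
python3 - <<'E'
from h import *
s=ctrl.read_state(); print(s["t"],s["joint_pos"].round(2),s["force"].round(1))
for n in("top","side"):
    W=np.load(f"blk_{n}.npy"); L=(W-O)@RS.as_matrix()
    q=L[(L[:,0]>.1)]; print(n,len(q),np.median(q,0).round(4),q.min(0).round(4),q.max(0).round(4))
Rm=target()*R.from_euler('z',-90,degrees=True)
B=S2W([.112,0,.0895]);print(delta(B,Rm))
p=cam("side");cv2.imwrite("pics/s7.png",p["img"])
im=p["img"].astype(int);rr,cc=np.mgrid[0:420,0:560];W=world(p,rr,cc);L=(W-O)@RS.as_matrix()
m=(im.max(2)<60)&(p["depth"]>0)&(L[...,0]>.1)&(L[...,0]<.13)&(abs(L[...,1])<.06)&(L[...,2]>.08)&(L[...,2]<.125)
q=L[m];print(len(q),np.median(q,0).round(4),q.min(0).round(4),q.max(0).round(4))
E
```

```text
t: 11.55
tcp_pos: [0.5997, 0.1899, 0.2186]
ee_rot: [2.369, -2.057, 0.008]
force: [-0.3, 1.2, 0.3]
opening: 0.0684
11.55 [ 0.18  0.45  0.21  1.33 -0.01 -1.53] [-0.3  1.2  0.3]
top 236 [ 0.11   -0.0019  0.1078] [ 0.1007 -0.037   0.0999] [0.1152 0.037  0.1135]
side 318 [0.1091 0.0072 0.106 ] [ 0.1002 -0.0337  0.0965] [0.1153 0.039  0.1094]
(array([ -0.2,  -0.2, 129.1]), array([-0. , -0.4,  0.2]))
208 [ 0.1092 -0.0086  0.1067] [ 0.1001 -0.0344  0.0965] [0.1147 0.0213 0.1096]
```

View pics/s7.png

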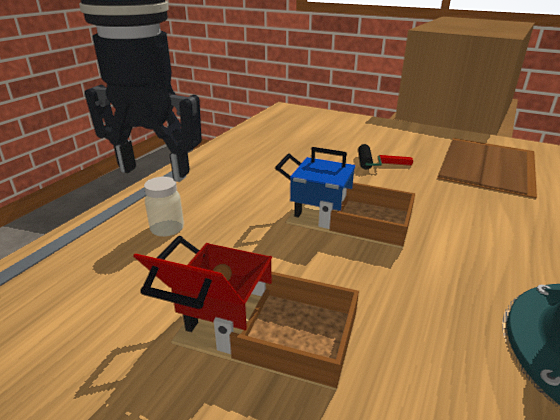

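```bash
python3 -m crank '{"dp":[[0,0,0.01],[0,0,0.03],[0,0,0.05],[0,0,0.07],[0,0,0.09],[0,0,0.11],[0,0,0.125],[0,0,0.13],[0,0,0.13],[0,0,0.13]],"delta_rot":[[0,0,0],[0,0,0],[0,0,0],[0,0,0],[0,0,0],[0,0,0],[0,0,0],[0,0,0],[0,0,0],[0,0,0]],"claw":[-0.44,-0.44,-0.44,-0.44,-0.44,-0.44,-0.44,-0.44,-0.44,-1]}' 40
python3 - <<'E'
from h import *
s=ctrl.read_state(); print(s["t"],s["joint_pos"].round(2),s["force"].round(1))
p=cam("side");cv2.imwrite("pics/s8.png",p["img"])
E
```

```text
t: 12.85
tcp_pos: [0.6007, 0.19, 0.0903]
ee_rot: [2.368, -2.062, 0.011]
force: [-0.4, 0.2, -0.9]
opening: 0.0084
12.85 [ 0.18  0.51 -0.05  1.01 -0.01 -1.53] [-0.4  0.2 -0.9]
```

View pics/s8.png

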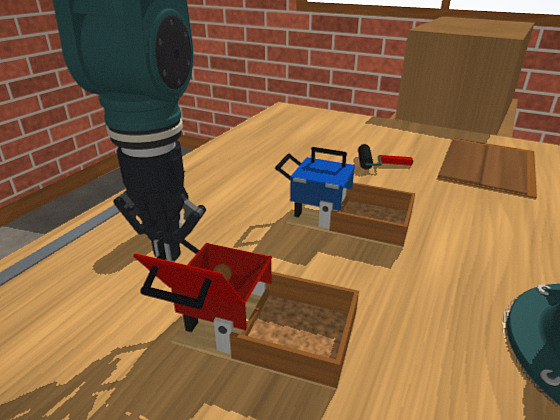

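```bash
cat >> h.py <<'E'
def barpose(ph,g=.0137,k=0.):
    a=np.radians(ph)+np.arctan2(54,112); r=.12434
    Rm=target(0,0)*R.from_euler('z',-90,degrees=True)
    Rm=R.from_rotvec(-RS.apply([0,1,0])*np.radians(ph*k))*Rm
    return S2W([r*np.cos(a),0,.05+r*np.sin(a)])+Rm.apply([0,0,g]),Rm
E
python3 - <<'E'
from h import *
for ph in (0,4,8,12,16,20,24,28,32,36): print(ph,*delta(*barpose(ph,k=.3)))
E
```

```text
0 [0.7 0.7 0. ] [-0.2 -0.4  0. ]
4 [ 0.7  4.5 -7.7] [ 1.  -0.4  0. ]
8 [  0.8   8.7 -15.1] [ 2.2 -0.4  0. ]
12 [  0.8  13.5 -22.2] [ 3.4 -0.4  0. ]
16 [  0.8  18.7 -28.9] [ 4.6 -0.4  0. ]
20 [  0.9  24.4 -35.2] [ 5.8 -0.4  0. ]
24 [  0.9  30.5 -41.1] [ 7.  -0.4  0. ]
28 [  0.9  37.  -46.5] [ 8.2 -0.4  0. ]
32 [  1.   43.9 -51.5] [ 9.4 -0.4  0. ]
36 [  1.   51.1 -55.9] [10.6 -0.4  0.1]
```

```bash
python3 -m crank '{"dp":[[0,0.004,-0.0077],[0,0.008,-0.015],[0,0.013,-0.022],[0,0.018,-0.029],[0,0.0237,-0.035],[0,0.03,-0.041],[0,0.0363,-0.0465],[0,0.0432,-0.0515],[0,0.0505,-0.056],[0,0.0505,-0.056]],"delta_rot":[[1,0,0],[2.2,0,0],[3.4,0,0],[4.6,0,0],[5.8,0,0],[7,0,0],[8.2,0,0],[9.4,0,0],[10.6,0,0],[10.6,0,0]],"claw":[-1,-1,-1,-1,-1,-1,-1,-1,-1,-1]}'
python3 - <<'E'
from h import *
s=ctrl.read_state(); print(s["t"],s["joint_pos"].round(2),s["force"].round(1))
for ph in (36,40,44,48,52,56,60,64,68,70): print(ph,*delta(*barpose(ph,k=.3)))
p=cam("side");cv2.imwrite("pics/s9.png",p["img"])
E
```

```text
t: 14.15
tcp_pos: [0.5506, 0.1831, 0.1476]
ee_rot: [-2.259, 1.966, -0.197]
force: [5.0, -3.5, 4.1]
opening: 0.0085
14.15 [ 0.19  0.27 -0.3   0.81 -0.02 -1.52] [ 5.  -3.5  4.1]
36 [0.7 1.  1.4] [-0.2 -0.4  0.1]
40 [ 0.8  7.6 -3.9] [ 1.  -0.4  0.1]
44 [ 0.8 14.6 -8.6] [ 2.2 -0.4  0.1]
48 [  0.8  21.9 -12.9] [ 3.4 -0.4  0.1]
52 [  0.8  29.4 -16.6] [ 4.6 -0.4  0.1]
56 [  0.8  37.2 -19.8] [ 5.8 -0.4  0.1]
60 [  0.8  45.2 -22.4] [ 7.  -0.4  0.1]
64 [  0.8  53.4 -24.4] [ 8.2 -0.4  0.1]
68 [  0.8  61.7 -25.9] [ 9.4 -0.4  0.1]
70 [  0.8  65.9 -26.4] [10.  -0.4  0.1]
```

View pics/s9.png

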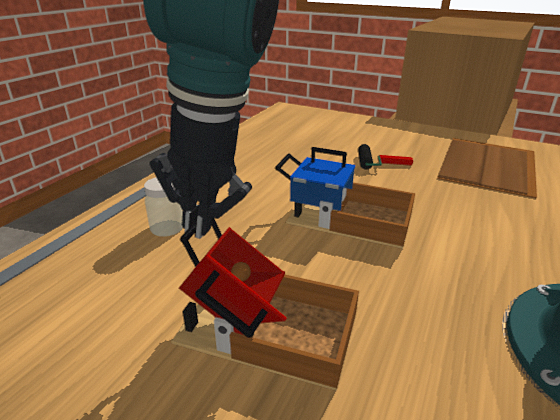

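Box tipping cleanly with the lid still back (knob seen at about (240,270)); forces are small. Continue to about 69°.

```bash
python3 -m crank '{"dp":[[0,0.0075,-0.004],[0,0.0145,-0.009],[0,0.022,-0.013],[0,0.0295,-0.017],[0,0.037,-0.02],[0,0.045,-0.0225],[0,0.053,-0.0245],[0,0.0615,-0.026],[0,0.064,-0.0262],[0,0.064,-0.0262]],"delta_rot":[[1,0,0],[2.2,0,0],[3.4,0,0],[4.6,0,0],[5.8,0,0],[7,0,0],[8.2,0,0],[9.4,0,0],[9.8,0,0],[9.8,0,0]],"claw":[-1,-1,-1,-1,-1,-1,-1,-1,-1,-1]}'
python3 - <<'E'
from h import *
s=ctrl.read_state(); print(s["t"],s["joint_pos"].round(2),s["force"].round(1))
for ph in (68,70,72): print(ph,*delta(*barpose(ph,k=.3)))
p=cam("side");cv2.imwrite("pics/s10.png",p["img"])
E
```

```text
t: 15.45
tcp_pos: [0.4841, 0.1738, 0.1626]
ee_rot: [-2.149, 1.87, -0.354]
force: [0.4, -3.0, 11.0]
opening: 0.0082
15.45 [ 0.2   0.05 -0.59  0.56 -0.03 -1.51] [ 0.4 -3.  11. ]
68 [ 0.7 -1.   1.9] [-0.6 -0.4  0.1]
70 [0.7 3.1 0.6] [ 0.  -0.4  0.1]
72 [ 0.7  7.1 -0.4] [ 0.6 -0.4  0.1]
```

View pics/s10.png

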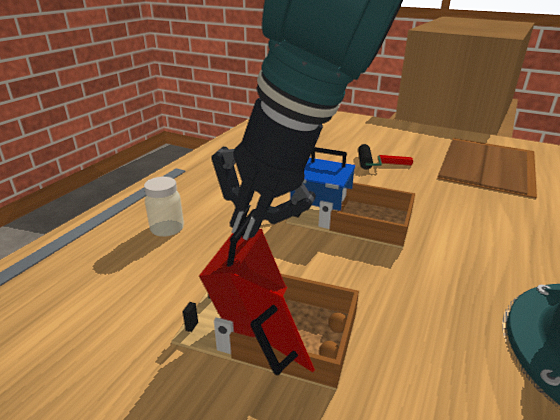

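```bash
python3 -m crank '{"dp":[[0,0,0],[0,0,0],[0,0,0],[0,0,-0.005],[0,0,-0.02],[0,0,-0.04],[0,0,-0.06],[0,0,-0.08],[0,0,-0.1],[0,0,-0.12]],"delta_rot":[[0,0,0],[0,0,0],[0,0,0],[0,0,0],[0,0,0],[0,0,0],[0,0,0],[0,0,0],[0,0,0],[0,0,0]],"claw":[-0.5,-0.5,-0.5,-0.5,-0.5,-0.5,-0.5,-0.5,-0.5,-0.5]}'
python3 - <<'E'
from h import *
s=ctrl.read_state(); print(s["t"],s["joint_pos"].round(2),s["force"].round(1))
for n in("side","top"):
    p=cam(n);cv2.imwrite(f"pics/{n}11.png",p["img"])
    for m in ctrl.masks_of(p,"knob_a_center")[:3]:
        r,c=np.nonzero(m["pixels"]); W=world(p,r,c); print(n,m["score"],m["point"],((np.median(W,0)-O)@RS.as_matrix()).round(3))
p=cam("side");rr,cc=np.mgrid[0:420,0:560];W=world(p,rr,cc);L=(W-O)@RS.as_matrix();im=p["img"].astype(int)
red=(im[...,2]>60)&(im[...,1]<40)&(im[...,0]<40)&(p["depth"]>0)&(abs(L[...,1])<.2)&(abs(L[...,0])<.2)
q=L[red];print(q.min(0).round(3),q.max(0).round(3))
E
```

```text
t: 16.75
tcp_pos: [0.4411, 0.1687, 0.2755]
ee_rot: [-2.149, 1.87, -0.354]
force: [-0.6, -0.5, 0.4]
opening: 0.0211
16.75 [ 0.21 -0.09 -0.4   0.89 -0.03 -1.5 ] [-0.6 -0.5  0.4]
side 0.66 [293.3, 253.4] [-0.02   0.054  0.107]
side 0.65 [318.0, 338.4] [-0.134 -0.018  0.027]
top 0.56 [296.1, 212.2] [-0.134 -0.029  0.03 ]
[-0.142 -0.062  0.006] [0.03  0.126 0.412]
```

View pics/side11.png

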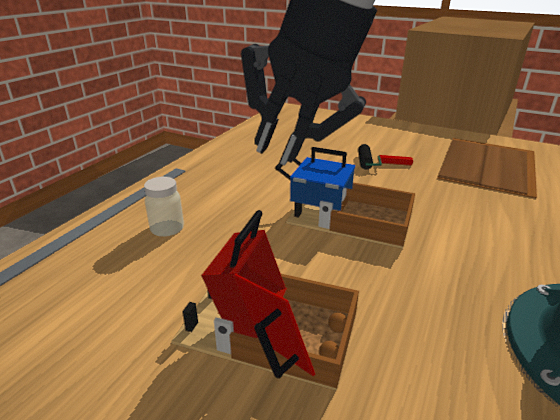

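View pics/top11.png

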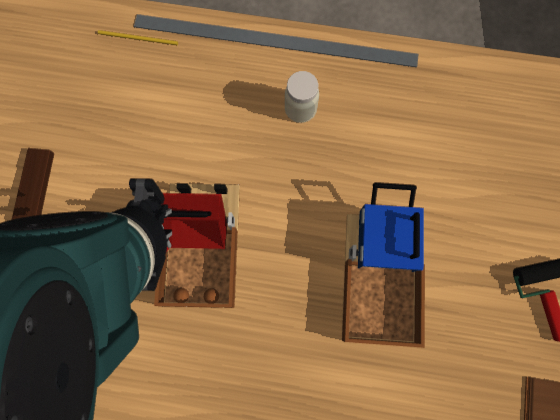

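```bash
python3 - <<'E'
from h import *
for n in ("side","top"):
    p=cam(n);rr,cc=np.mgrid[0:420,0:560];W=world(p,rr,cc);L=(W-O)@RS.as_matrix();im=p["img"].astype(int)
    k=(im.max(2)<60)&(p["depth"]>0)&(L[...,0]>-.06)&(L[...,0]<.03)&(abs(L[...,1])<.05)&(L[...,2]>.16)&(L[...,2]<.19)
    q=L[k]; print(n,len(q),np.median(q,0).round(4),q.min(0).round(3),q.max(0).round(3))
    for ph in(60,66,71.6): 
        a=np.radians(ph)+np.arctan2(54,112); print(ph,(.1243*np.cos(a)).round(4),(.05+.1243*np.sin(a)).round(4))
    # expected handle pos in box frame at lid 2.1, tip 71.6
    k=(im.max(2)<60)&(p["depth"]>0)&(L[...,0]>-.15)&(L[...,0]<.05)&(L[...,1]>.08)&(L[...,1]<.15)&(L[...,2]>.02)&(L[...,2]<.16)
    q=L[k]
    # rotate back by tipping angle -> box frame
    t=np.radians(71.6); X=q[:,0]; Z=q[:,2]-.05
    b=np.stack([X*np.cos(t)+Z*np.sin(t),q[:,1],.05-X*np.sin(t)+Z*np.cos(t)],-1)
    if len(b): print("handle in box frame",len(b),np.median(b,0).round(4))
    r,c=np.where((rr>280)&(rr<305)&(cc>170)&(cc<222)) if n=="top" else np.where((rr>305)&(rr<355)&(cc>315)&(cc<348))
    l=L[r,c]; s=(l[:,2]>.022)&(l[:,0]>-.147)&(l[:,2]<.045)&(abs(l[:,1])<.06); l=l[s]; print("knob pts",len(l),l.min(0).round(3),l.max(0).round(3))
print(ctrl.read_state()["t"])
E
```

```text
side 336 [-0.0172  0.0133  0.1758] [-0.021 -0.033  0.16 ] [-0.01   0.04   0.179]
60 0.0092 0.174
66 -0.0038 0.1742
71.6 -0.0159 0.1733
handle in box frame 834 [0.0317 0.1212 0.1522]
knob pts 458 [-0.145 -0.036  0.022] [-0.121  0.04   0.035]
top 227 [-0.0161 -0.0096  0.1776] [-0.02  -0.037  0.161] [-0.009  0.022  0.182]
60 0.0092 0.174
66 -0.0038 0.1742
71.6 -0.0159 0.1733
knob pts 365 [-0.147 -0.04   0.022] [-0.121  0.039  0.037]
17.1
```

```bash
python3 - <<'E'
from h import *
print(ctrl.job_done(), ctrl.read_state()["force"].round(1))
E
```

```text
the job is handed in; nothing more can be done
the job is handed in; nothing more can be done
```

I opened the red lid by its handle to its stop, tipped the red box by its rear bar to its stop, then let go and withdrew. I handed the job in at about 17 s; it reports no verdict.

Last checks from both cameras, in the `red_stand` frame:

- **Box:** the tipping bar is at x −16 to −17 mm, against −15.9 mm expected at the 1.25 rad stop.
- **Lid:** its handle sits within 3 mm of the fully-back position. I could only measure this in the side picture.
- **Knobs:** both lie in the red tray, at the wall farthest from the box. Their centres are at about x −0.134 m and z 0.022 m, well inside the limits.
- **Blue box:** it still looks shut and level in both pictures; I did not measure its angles.
- **Arm:** the gripper is clear of everything, and the wrist force reads under 1 N.

**Disagreements:** the side picture's best hit for a knob was false: it lay at the box's side, 107 mm up. The top picture's knob detection returned only one knob. I confirmed both knobs by eye and by depth instead.

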